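# Stand the toppled carton back up and push it home

## Task

The yellow carton has toppled sideways and leans on the food tin. By pushing only, tip it back up onto its base, then slide it straight away from you, still upright, until its narrow side gently meets the long black box behind, flat and square, without ramming it. Don't pinch, lift or knock over the carton, and leave the tin and the other things where they are.

Things in the scene. Friction and masses are not known exactly. Their poses are not given: they have to be found in the camera images.
- carton: Closed yellow food carton with a white band, 120 (x) x 60 (y) x 140 mm (z), about 0.25 kg. Origin: centre of its base, z to its top. At first it leans 38 degrees towards its -y (the robot's right), its x within 12 degrees of straight ahead. Its narrow 60 x 140 mm sides at x = -60 and +60 mm face the robot and the black box. Upright, it slides (1.5 N) if pushed below 80 mm, else tips.
- carton_upper_edge (a point): Middle of the carton's upper edge on the leaning side (y = -30, z = 140 mm in the carton). It hangs out free over the tin, at the start about 110 mm above the worktop: push here, back over the foot.
- carton_foot (a point): Middle of the carton's long lower edge on the leaning side (y = -30, z = 0 mm), on which it stands at the start. Pushed slowly back at its upper end it pivots here without slipping, and drops onto its base by itself once under about 23 degrees from upright; pushed on further, it topples over the other way.
- tin: Food tin with a pale green label, upright, 75 mm across, 58 mm high, loose, 0.4 kg; origin at the centre of its underside. It stands to the right of the carton, whose broad side rests on its upper rim.
- black_box: Long, low black lidded box at the back of the free worktop, fixed, 118 mm deep (its x), 363 mm long (its y), 98 mm high; origin at the centre of its underside. Its +x points towards the robot; the flat upright face that the carton must meet lies at x = +59 mm and runs from y = -181 to +181 mm. It does not give way: pressed on with over 30 N, it counts as rammed.
- jar: Glass jar with a green lid, 89 mm across, 137 mm high, on the hob at the left; a bystander. Origin at the centre of its underside.
- mug: White mug with a leaf pattern, 82 mm across, 91 mm high, at the left; a bystander. Origin about at the centre of its underside.
- lemon: Yellow lemon, 78 x 55 x 56 mm, at the right of the tin near the front edge; a bystander. Origin at its underside.
- glass: Clear drinking glass, 81 mm across, 93 mm high, near the front edge at the right; a bystander. Origin at the centre of its underside.
Mind the look-alikes: they are no part of the job. Leave any red look-alike of the tin alone.

How it is judged (in metres and radians):
On the way, in this order (a step that is already met when the one before it is completed fails the run):
1. the carton stands upright on its base, not yet at the black box (angle between carton's own z axis and vertical below 0.06 rad and height (world z) of carton below 0.004 m and x of carton in the frame of black_box above 0.131 m), for 0.3 s.
2. the carton stands upright, flat and square against the black box (angle between carton's own z axis and vertical below 0.06 rad and x of carton in the frame of black_box below 0.126 m and y of carton in the frame of black_box between -0.155 and 0.155 m and angle between the x axis of carton and the x axis of black_box, either way round below 0.15 rad), for 0.2 s.
At the end, for the whole second after the job is handed in: The carton stands at rest upright on its base (within 0.06 rad), its narrow side against the face of the black box (its centre within 67 mm of that face, i.e. 7 mm of flush), square to it within 0.15 rad and wholly within its length; the tin is within 20 mm of its start and upright (all of step 2 and height (world z) of carton below 0.004 m and linear speed of carton below 0.01 m/s and distance of tin from where it was at the start of the episode below 0.02 m and angle between tin's own z axis and vertical below 0.1 rad); the robot touches nothing.
It fails at once if the carton is lifted off the worktop (height (world z) of carton above 0.035 m).
It fails at once if the carton is knocked down flat (angle between carton's own z axis and vertical above 1.1 rad).
It fails at once if the carton is rammed against the black box (over 30 N) (contact force between carton and black_box above 30 N).
It fails at once if the tin is pushed away (over 20 mm) or lifted (distance of tin from where it was at the start of the episode above 0.02 m).
It fails at once if a bystander (jar, mug, lemon or glass) is moved by over 20 mm (distance of any of jar, mug, lemon, glass from where it was at the start of the episode above 0.02 m).
It also fails if it takes over 51 s, if anything falls off the work surface, if the arm or the gripper's body presses on something with over 40 N, if the wrist force passes 120 N, or if a joint passes its speed limit or range.

## Robot

A 6-joint arm with a two-finger parallel gripper is mounted at the origin on a cart in front of the work surface, level with it; the furniture and walls round the work are solid. World frame = base frame: x ahead of the robot, y to its left, z up, the work surface at z = 0. Lengths are in mm, angles in degrees, forces in N, time in s.
With the tool pointing down it reaches from about 350 to 850 mm from the base axis. Payload 8.1 kg.
Tool frame: the origin (TCP) lies between the finger pads; the fingertips stand 22 mm ahead of it and the grasp point (between the pads) lies 3 mm ahead of it; z points along the fingers, y is the line along which they close (so a half turn about z gives the same grasp; the last joint's range is limited). The gripper opens to 85 mm and grips with 20 to 120 N. Pads are 22 mm wide; open, the fingers measure 114 mm over their backs; the gripper's body (76 mm by 85 mm) begins 54 mm behind the grasp point. The pads swing forward as they close: fully open they stand 13 mm farther back than shut.
Start: joints at [59.106, 7.471, 85.268, -0, 87.261, -4.893], TCP at [263.011, 539.287, 253.292] pointing down, gripper open.
Joint ranges: [-169.43, 169.43], [-51.17, 129.36], [1.28, 143.12], [-76.62, 256.62], [0, 156.53], [-152.29, 152.29]. Speed limits (degrees/s): [136.94, 136.94, 159.86, 180, 180, 180].

## Interface

Orientations are given as [roll, pitch, yaw] about the fixed x, y, z axes, in that order (R = Rz(yaw) Ry(pitch) Rx(roll)).
In Python, from bench import r, vision gives the robot as it stands.
- The arm moves only by the tool step_arm, never from a script. Its argument "targets" is a list that holds one entry, the list of rows, each a list of 6 numbers: the shift along the world's x, y, z in mm, then the turn, a rotation vector about the world's x, y, z in rad. In form: [[[x, y, z, rx, ry, rz], ...]]. A call has 1 to 12 rows; each row is the pose to reach, as a shift and turn from the pose commanded when the call began; what a row does not reach only later rows make up. A row lasts 1/12 s, in which the tool goes at most 41.7 mm and 7.16 degrees, less where a joint would pass 70% of its speed; a pose out of reach is approached as far as the arm can. A call with a gripper value outside its range is refused whole. "fingers" is the gripper's target within -1 to 1 (shut at 1, half-way at 0, fully open at -1), set as the call begins (left out, the last holds). The fingers move at their own pace and stop on an object; "newtons" is the grip in N (left out, the last holds). Time passes only in rows, so rows that repeat a pose let the fingers close. It gives the time, the measured TCP pose, the force, the opening and the grip force at its end, in the units of the state.
- r.sense(): the state, without advancing time (a new reading comes with each control period).
- vision.snapshot(name): name is "side" or "top"; returns a dict with "img" (384x512x3 uint8, blue, green, red), "mtx" (3x3 intrinsics, pixels), "D" ([k1, k2, p1, p2, k3] as OpenCV has them; the pictures are not rectified), "eye" and "attitude" of the camera in the world. Camera axes: x right, y up, looking along -z (the intrinsics and any distortion apply to the point x, -y, -z); pixel columns grow to the right and rows downward; lengths in mm; the calibration is good to about 2 mm. A picture is of the moment at which its call begins. There is no depth.
- r.hand_in(): hands the job in; it is judged then, once.
The state is a dict: "time": time; "joint_pos": joint angles; "qd": joint speeds; "joint_efforts": joint torques, N m; "tool_pos": TCP position; "tcp_rot": TCP orientation; "ft_force": force on the tool from outside, world axes, zero at the start; "wrist_torque": the same for the moment, N m; "finger_gap": finger opening in mm; "grip_force": force on a finger pad.
Only numpy, scipy, OpenCV 4.12 (cv2) and the standard library are available. Lean on these libraries where they do the work, as an engineer would, in place of code of your own. Each camera call takes 0.05 s, during which the arm holds its last target. There are 200 camera calls.

## Working session

There is one attempt and no reset: what is moved stays moved. The work goes in short steps, Python scripts to look and compute and a tool call to move; the robot and the scene stay as the last step left them, time stands still between calls to the robot, and variables do not carry over. Pictures are saved under pics/ and viewed, at most 10 in all, crops included, and the job is handed in when it is done.

Besides the shell and the picture viewer there is one more tool, called after "Request:" by a JSON object that holds its "op" and its "data". step_arm: Moves the arm, as the interface text tells. Its arguments: {"type":"object","properties":{"targets":{"type":"array"},"fingers":{"type":"number"},"newtons":{"type":"number"}},"required":["targets"]}

```bash
mkdir -p pics
cat > h.py <<'E'
import numpy as np, cv2
from scipy.spatial.transform import Rotation as R
from bench import r, vision
def rot(a):
    a=np.array(a,float)
    if a.shape==(3,3): return a
    if a.size==3: return R.from_euler('xyz',a,degrees=True).as_matrix()
    return R.from_quat(a).as_matrix()
def ray(s,px):
    p=cv2.undistortPoints(np.array(px,float).reshape(-1,1,2),np.array(s['mtx']),np.array(s['D'])).reshape(-1,2)
    d=np.c_[p[:,0],-p[:,1],-np.ones(len(p))]@rot(s['attitude']).T
    return np.array(s['eye'],float),d
def onz(s,px,z):
    e,d=ray(s,px); return e+d*((z-e[2])/d[:,2])[:,None]
def tri(s1,p1,s2,p2):
    e1,d1=ray(s1,p1);e2,d2=ray(s2,p2);o=[]
    for a,b in zip(d1,d2):
        t=np.linalg.lstsq(np.c_[a,-b],e2-e1,rcond=None)[0]
        o.append(np.r_[(e1+t[0]*a+e2+t[1]*b)/2,np.linalg.norm(e1+t[0]*a-e2-t[1]*b)])
    return np.array(o)
E
python3 - <<'E'
from h import *
for n in('side','top'):
    s=vision.snapshot(n); cv2.imwrite(f'pics/{n}0.png',cv2.resize(s['img'],(768,576))); np.savez(f'{n}0.npz',**{k:np.array(v) for k,v in s.items() if k in('img','mtx','D','eye','attitude')})
    print(n,s['eye'],s['attitude'])
print(r.sense())
E
```

```text
side [ -14.41861842 -802.73810024 1018.23140437] [ 48.16757191  -0.4478607  -31.8210731 ]
top [ 376.1960887    72.74433258 1335.57683632] [  8.01102618   0.12243732 -89.20210416]
{'time': 0.1, 'joint_pos': array([ 5.91047197e+01,  7.51184103e+00,  8.53229767e+01,  4.60416374e-04,
        8.72597291e+01, -4.89156199e+00]), 'qd': array([-0.02761566, -0.06705467, -0.16664173,  0.03228086,  0.06170893,
        0.07811385]), 'joint_efforts': array([ 2.08563491e-03, -5.70944810e+01, -5.01946306e+01,  1.68260090e-05,
        7.76796544e-03,  2.60885116e-05]), 'tool_pos': array([262.79108698, 538.89296484, 252.33883438]), 'tcp_rot': array([-1.79905837e+02, -8.52019481e-03,  1.53996252e+02]), 'ft_force': array([-0.20177285,  0.20979784, -0.62514384]), 'wrist_torque': array([ 0.01690939,  0.02184624, -0.02770771]), 'grip_force': 0.0, 'finger_gap': 85.39356435167629}
```

View pics/side0.png

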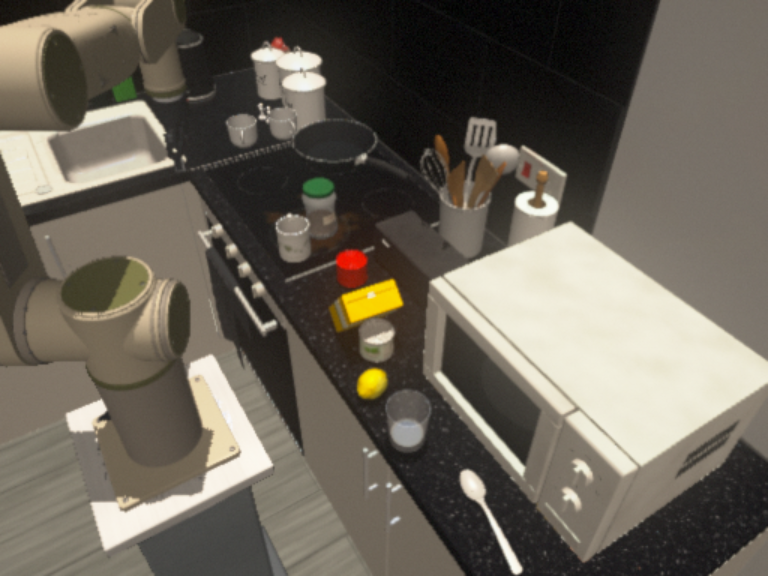

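View pics/top0.png

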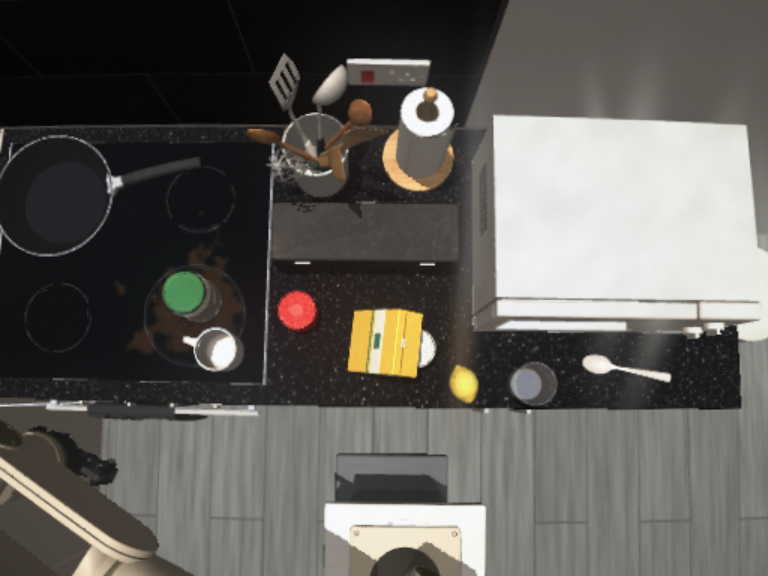

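The top view (768x576) shows the carton at about (385,343). It leans right over the tin at (428,348), the black box is behind with its front face near row 263, and the red look-alike is at (297,311). The side view agrees, with the carton at (367,303) and the tin at (377,340). Next I'll zoom in for the corners.

Run:
```python
from h import *
t=dict(np.load('top0.npz'));s=dict(np.load('side0.npz'))
for n,q in(('top',t),('side',s)):
    hsv=cv2.cvtColor(q['img'],cv2.COLOR_BGR2HSV)
    m=cv2.inRange(hsv,(18,120,60),(35,255,255))
    c=max(cv2.findContours(cv2.morphologyEx(m,cv2.MORPH_CLOSE,np.ones((15,15))),0,1)[0],key=cv2.contourArea)
    print(n,cv2.approxPolyDP(c,3,True).reshape(-1,2).tolist())
a=cv2.resize(t['img'][120:270,170:310],None,fx=4,fy=4,interpolation=2)[:,:,:]
b=cv2.resize(s['img'][160:260,210:290],None,fx=6,fy=6,interpolation=2)
cv2.imwrite('pics/c0a.png',a);cv2.imwrite('pics/c0b.png',b)
# black box front/top edge, two ends (full-res px = view/1.5)
print(onz(t,[[182,174],[306,174]],98),onz(t,[[182,174],[306,174]],0))
```

```text
top [[281, 209], [267, 205], [237, 206], [231, 246], [277, 251]]
side [[263, 186], [227, 196], [219, 204], [224, 220], [235, 220], [244, 212], [268, 204]]
[[615.44214735 261.01390912  98.        ]
 [620.23067142 -94.54694984  98.        ]] [[ 634.38732559  275.92241255    0.        ]
 [ 639.55503853 -107.79424504    0.        ]]
```

View pics/c0a.png

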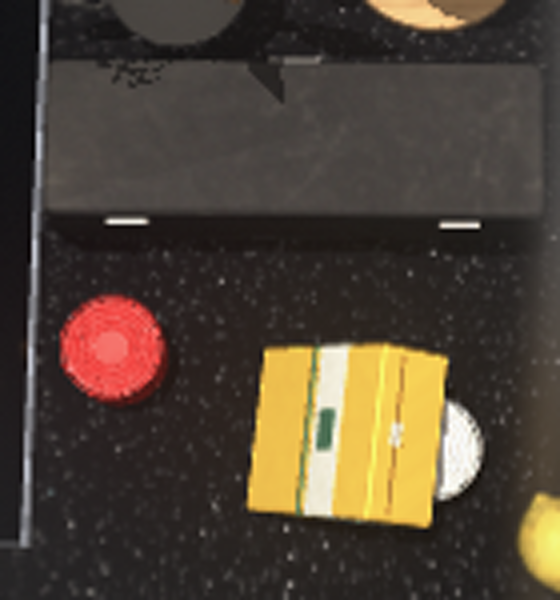

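View pics/c0b.png

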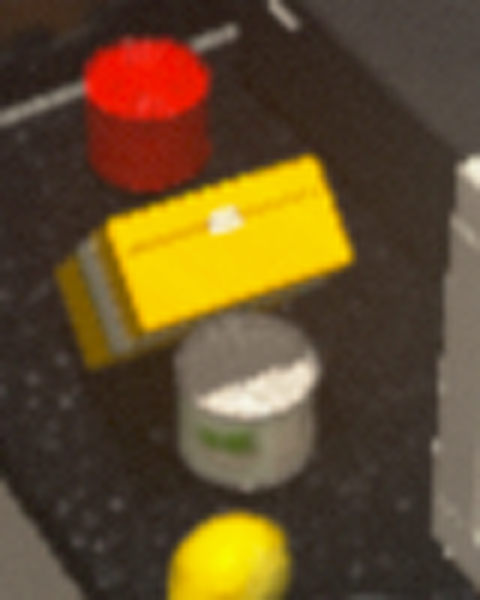

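The top crop shows the upper edge running from (447,355) to (430,527), the ridge from (385,345) to (370,520), and the tin's right rim at x=484. The box's front top edge is near row 215.

Run:
```python
from h import *
t=dict(np.load('top0.npz'));s=dict(np.load('side0.npz'))
T=lambda p:np.array(p,float)/4+[170,120]
S=lambda p:np.array(p,float)/6+[210,160]
print('edge110',onz(t,T([[447,355],[430,527]]),110).round(1).tolist())
print('ridge147',onz(t,T([[386,344],[370,520]]),147).round(1).tolist())
print('low37',onz(t,T([[265,347],[248,512]]),37).round(1).tolist())
print('tin right/near rim',onz(t,T([[484,450],[455,500],[455,400]]),58).round(1).tolist())
print('box',onz(t,T([[48,213],[543,217],[545,67]]),98).round(1).tolist())
print('lemon',onz(t,np.array([[451,385],[478,385],[462,366]])/1.5,28).round(1).tolist())
print('micro',onz(t,np.array([[472,330]])/1.5,0).round(1).tolist())
print('tri edge/ridge',tri(t,T([[447,355],[430,527],[386,344],[370,520]]),s,S([[354,260],[143,334],[315,155],[108,215]])).round(1).tolist())
print('tin side rim', onz(s,S([[176,375],[320,370],[248,418]]),58).round(1).tolist())
```

```text
edge110 [[517.7, -24.2, 110.0], [397.7, -12.9, 110.0]]
ridge147 [[520.4, 20.3, 147.0], [401.2, 30.1, 147.0]]
low37 [[530.3, 105.3, 37.0], [408.2, 115.7, 37.0]]
tin right/near rim [[454.7, -55.4, 58.0], [418.3, -34.5, 58.0], [490.8, -34.2, 58.0]]
box [[617.6, 261.1, 98.0], [619.5, -93.8, 98.0], [730.6, -96.2, 98.0]]
lemon [[385.4, -87.2, 28.0], [385.9, -140.6, 28.0], [423.0, -109.0, 28.0]]
micro [[497.2, -133.6, 0.0]]
tri edge/ridge [[518.3, -24.6, 106.5, 0.4], [397.9, -13.3, 105.6, 0.4], [521.2, 19.9, 144.9, 1.1], [402.2, 29.7, 151.7, 2.4]]
tin side rim [[419.7, -7.3, 58.0], [486.2, -43.7, 58.0], [436.3, -53.1, 58.0]]
```

Request:
{"op": "step_arm", "data": {"targets": [[[12,-37,0,0,0,0.1],[24,-74,0,0,0,0.2],[36,-111,0,0,0,0.3],[48,-148,0,0,0,0.4],[60,-185,0,0,0,0.454],[72,-222,0,0,0,0.454],[84,-259,0,0,0,0.454],[96,-296,0,0,0,0.454],[108,-333,0,0,0,0.454],[120,-370,0,0,0,0.454],[132,-407,0,0,0,0.454],[144,-444,0,0,0,0.454]]], "fingers": 1, "newtons": 40}}

```text
time: 1.1
tool_pos: [406.9, 93.5, 253.1]
tcp_rot: [180.0, 0.0, -180.0]
ft_force: [1.3, -0.3, -0.4]
finger_gap: 0.2
grip_force: 0.0
```

Request:
{"op": "step_arm", "data": {"targets": [[[12,-37,0,0,0,0],[24,-74,0,0,0,0],[36,-111,0,0,0,0],[46,-140,0,0,0,0],[50,-165,0,0,0,0],[50,-165,-30,0,0,0],[50,-165,-50,0,0,0],[50,-165,-50,0,0,0]]]}}

```text
time: 1.77
tool_pos: [454.2, -69.6, 198.3]
tcp_rot: [179.9, -0.4, 179.9]
ft_force: [0.3, 0.4, -0.4]
finger_gap: 0.1
grip_force: 0.0
```

Request:
{"op": "step_arm", "data": {"targets": [[[0,0,-25,0,0,0],[0,0,-50,0,0,0],[0,0,-75,0,0,0],[0,0,-91,0,0,0],[0,0,-91,0,0,0],[0,8,-91,0,0,0],[0,16,-91,0,0,0],[0,22,-91,0,0,0],[0,22,-91,0,0,0]]]}}

```text
time: 2.52
tool_pos: [458.1, -46.4, 114.0]
tcp_rot: [-180.0, 0.2, -179.9]
ft_force: [0.4, 0.3, 0.7]
finger_gap: 0.0
grip_force: 0.0
```

Run:
```python
from h import *
a=vision.snapshot('top')['img'][110:270,170:320];b=vision.snapshot('side')['img'][140:270,200:300]
a=cv2.resize(a,(450,480));b=cv2.resize(b,(350,480))
cv2.imwrite('pics/m1.png',np.hstack([a,b]));q=r.sense();print(q['tool_pos'],q['ft_force'])
```

```text
[457.77944136 -47.32721528 113.47709882] [-0.43800715 -0.78431508  0.11221531]
```

View pics/m1.png

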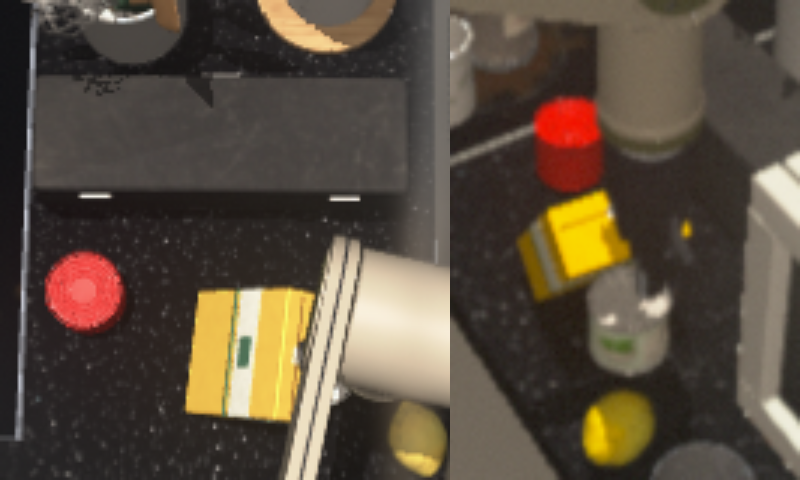

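The finger is to the right of the free upper edge and clear of the tin. Now I'll push slowly to the left.

Request:
{"op": "step_arm", "data": {"targets": [[[0,4,0,0,0,0],[0,8,0,0,0,0],[1,11,0,0,0,0],[1,14,0,0,0,0],[1,17,0,0,0,0],[1,20,0,0,0,0],[2,23,0,0,0,0],[2,26,0,0,0,0],[2,29,0,0,0,0],[2,32,0,0,0,0],[3,34,0,0,0,0],[3,36,0,0,0,0]]]}}

```text
time: 3.62
tool_pos: [460.1, -11.4, 112.3]
tcp_rot: [180.0, 0.0, -180.0]
ft_force: [0.5, 0.2, -0.8]
finger_gap: 0.1
grip_force: 0.1
```

Request:
{"op": "step_arm", "data": {"targets": [[[0,2,0,0,0,0],[0,4,0,0,0,0],[1,6,0,0,0,0],[1,8,0,0,0,0],[1,9,0,0,0,0],[1,10,0,0,0,0]]]}}

```text
time: 4.12
tool_pos: [461.5, -1.8, 112.8]
tcp_rot: [-180.0, 0.1, -180.0]
ft_force: [-1.1, -1.9, 5.7]
finger_gap: -0.0
grip_force: 2.7
```

Run:
```python
from h import *
a=vision.snapshot('top')['img'][110:270,170:320];b=vision.snapshot('side')['img'][140:270,200:300]
a=cv2.resize(a,(450,480));b=cv2.resize(b,(350,480))
cv2.imwrite('pics/m2.png',np.hstack([a,b]));q=r.sense();print(q['tool_pos'],q['ft_force'])
```

```text
[461.48994905  -1.79586026 112.85555998] [ 0.56469163 -1.53468762  4.4656836 ]
```

View pics/m2.png

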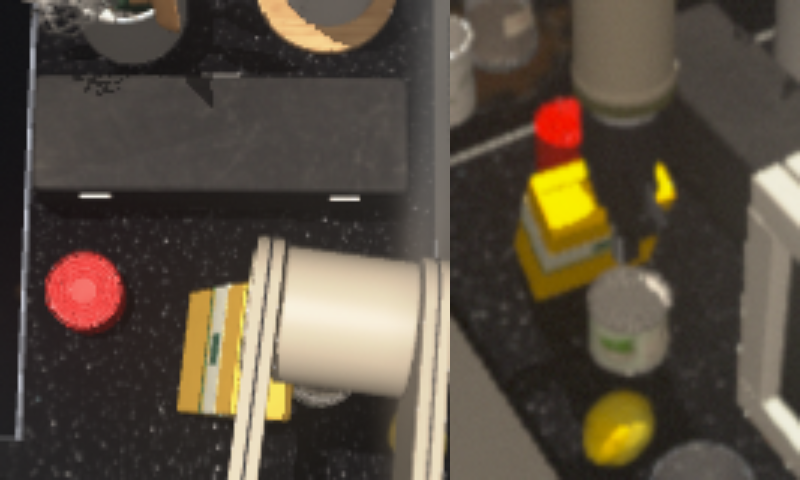

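The carton is now at about 25°. The upward force suggests its top corner is touching the gripper's underside, so I'll raise the tool a little while still pushing.

Request:
{"op": "step_arm", "data": {"targets": [[[0,0,4,0,0,0],[0,0,8,0,0,0],[0,0,12,0,0,0],[0,1,15,0,0,0],[0,2,15,0,0,0],[0,3,15,0,0,0]]]}}

```text
time: 4.72
tool_pos: [461.2, 1.4, 127.5]
tcp_rot: [-180.0, 0.0, -180.0]
ft_force: [0.3, -0.3, -0.0]
finger_gap: 0.0
grip_force: 0.0
```

Request:
{"op": "step_arm", "data": {"targets": [[[0,1,0,0,0,0],[0,2,0,0,0,0],[0,3,0,0,0,0],[0,4,0,0,0,0],[0,4,0,0,0,0]]]}}

```text
time: 5.13
tool_pos: [460.9, 5.5, 127.2]
tcp_rot: [180.0, -0.0, -180.0]
ft_force: [0.4, -0.1, -0.3]
finger_gap: -0.1
grip_force: 0.0
```

Run:
```python
from h import *
a=vision.snapshot('top')['img'][110:270,170:320];b=vision.snapshot('side')['img'][140:270,200:300]
a=cv2.resize(a,(450,480));b=cv2.resize(b,(350,480))
cv2.imwrite('pics/m3.png',np.hstack([a,b]));q=r.sense();print(q['tool_pos'],q['ft_force'])
```

```text
[460.96881      5.34295396 127.20865668] [ 1.31446979 -0.45844945  0.06828449]
```

View pics/m3.png

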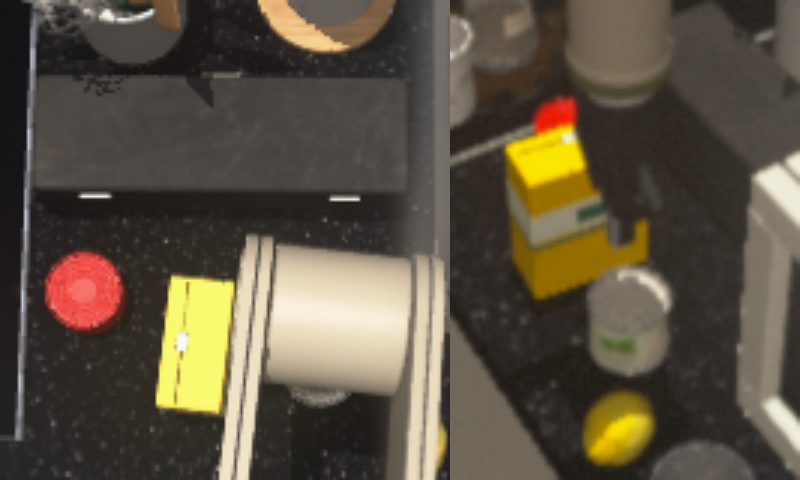

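The carton stands upright. I'll retreat up and measure its pose from the top face.

Request:
{"op": "step_arm", "data": {"targets": [[[0,-10,5,0,0,0],[0,-15,40,0,0,0],[0,-15,80,0,0,0],[0,-15,113,0,0,0],[-35,-5,113,0,0,0],[-70,10,113,0,0,0],[-90,40,113,0,0,0],[-100,70,113,0,0,0],[-100,95,113,0,0,0],[-100,95,113,0,0,0]]], "fingers": 0.3}}

```text
time: 6.07
tool_pos: [360.6, 103.0, 241.1]
tcp_rot: [179.9, 0.1, -179.8]
ft_force: [0.2, -0.1, 0.5]
finger_gap: 29.9
grip_force: 0.0
```

Run:
```python
from h import *
t=vision.snapshot('top');hsv=cv2.cvtColor(t['img'],cv2.COLOR_BGR2HSV)
p=np.array([[172,275],[235,283],[220,413],[157,407]])/3+[170,110]
c=onz(t,p,140);print(c.round(1).tolist(),c.mean(0).round(1))
d=c[0]+c[1]-c[2]-c[3];print('yaw',np.degrees(np.arctan2(d[1],d[0])))
q=r.sense();print(q['tool_pos'],q['tcp_rot'],q['joint_pos'].round(1),q['finger_gap'])
```

```text
[[531.8, 127.3, 140.0], [525.2, 69.7, 140.0], [407.0, 81.7, 140.0], [411.5, 138.6, 140.0]] [468.9 104.3 140. ]
yaw -5.556489627883782
[360.85229948 101.39177197 240.95791659] [ 1.79984003e+02  7.51504766e-02 -1.79791619e+02] [  7.8 -29.8 119.1   0.   90.6 -82.4] 29.782699774372343
```

Carton centre is (469,104) with yaw -5.5°, and the near face is at x≈409. Next I tilt the tool so its body stays clear of the carton, matching the carton's yaw.

Request:
{"op": "step_arm", "data": {"targets": [[[0,2,0,0,-0.1,0],[0,4,0,0,-0.2,0],[0,6,0,0,-0.3,0],[0,8,0,0,-0.4,0],[0,8,0,0,-0.5,0],[0,8,0,0,-0.6,0],[0,8,0,0,-0.62,0],[0,8,0,0,-0.62,0]]]}}

```text
time: 6.78
tool_pos: [416.9, 146.5, 235.8]
tcp_rot: [-178.5, 34.0, -179.9]
ft_force: [-0.6, -0.2, 1.1]
finger_gap: 29.8
grip_force: 0.0
```

Run:
```python
from h import *
q=r.sense();print(q['tool_pos'],q['tcp_rot'],q['joint_pos'].round(1),q['finger_gap'])
```

```text
[416.87737398 146.5013839  235.79563797] [-178.48531018   33.9549449  -179.85280076] [ 23.7 -51.1 137.8 -16.1  63.1 -62.5] 29.82962175066934
```

Request:
{"op": "step_arm", "data": {"targets": [[[0,0,0,0,0.1,0],[0,0,0,0,0.12,0],[0,0,0,0,0.12,0]]]}}

```text
time: 7.03
tool_pos: [418.4, 145.4, 238.5]
tcp_rot: [-178.6, 27.1, 179.8]
ft_force: [0.8, -0.9, 0.2]
finger_gap: 30.1
grip_force: 0.0
```

Run:
```python
from h import *
q=r.sense();print(q['tool_pos'],q['tcp_rot'],q['joint_pos'].round(2),q['finger_gap'])
# fit a simple 6R model: J1 z, J2 y, J3 y, J4 along forearm, J5 y, J6 tool
from scipy.optimize import least_squares
P=[([59.1047,7.5118,85.323,0,87.2597,-4.89],[262.79,538.89,252.34],[-179.9,0,154]),
([7.8,-29.8,119.1,0,90.6,-82.4],[360.85,101.39,240.96],[180,.07,-179.8]),
([23.7,-51.1,137.8,-16.1,63.1,-62.5],[416.88,146.5,235.8],[-178.5,33.95,-179.85]),
(q['joint_pos'],q['tool_pos'],q['tcp_rot'])]
def fk(p,j):
    a1,d1,a2,a3,d4,L=p; z=lambda a:R.from_euler('z',a,degrees=True); y=lambda a:R.from_euler('y',a,degrees=True)
    A=z(j[0]);x=A.apply([a1,0,d1]);A=A*y(j[1]);x=x+A.apply([0,0,a2]);A=A*y(j[2])
    x=x+A.apply([0,0,d4])+A.apply([a3,0,0]);A=A*z(j[3])*y(j[4]);return x+A.apply([0,0,L]),A
f=lambda p:np.concatenate([fk(p,j)[0]-np.array(x) for j,x,_ in P]+[(p-[100,350,400,0,400,250])*1e-3])
s=least_squares(f,[100,350,400,0,400,250]);print(s.x.round(1),f(s.x)[:12].round(1))
for j,x,o in P: print(fk(s.x,j)[1].apply([0,0,1]).round(2),(rot(o)[:,2]).round(2))
# reachability in the plane for tilt & TCP radius/z
a1,d1,a2,a3,d4,L=s.x
for tilt in(20,25,30,35):
  for x in(370,380,390):
    rr=np.hypot(x,105);t=np.radians(tilt);u=x+0-L*np.sin(t);rw=np.hypot(u,105);zw=55+L*np.cos(t)
    for seed in([-30,120],[0,130]):
      g=least_squares(lambda v:[a1+a2*np.sin(np.radians(v[0]))+d4*np.sin(np.radians(v.sum()))+a3*np.cos(np.radians(v.sum()))-rw,d1+a2*np.cos(np.radians(v[0]))+d4*np.cos(np.radians(v.sum()))-a3*np.sin(np.radians(v.sum()))-zw],seed)
    print(tilt,x,g.x.round(1),round(g.cost,1),end=' | ')
```

```text
[418.36453429 145.41404199 238.54720372] [-178.61010701   27.09772381  179.83983508] [ 20.76 -43.79 131.65 -11.57  67.47 -66.64] 30.057291838951503
[-584.2 1919.2  500.9 1912.7 1204.9  199.6] [ 40.1 -32.8  -6.   30.9 -47.7  15.5   4.9 -15.2  -7.7  -5.3 -28.4  -1.8]
[-0. -0. -1.] [-0. -0. -1.]
[ 0.  0. -1.] [ 0.  0. -1.]
[ 0.56 -0.03 -0.83] [ 0.56 -0.02 -0.83]
[ 0.46 -0.03 -0.89] [ 0.46 -0.03 -0.89]
20 370 [21.5 82.1] 0.0 | 20 380 [22.  81.5] 0.0 | 20 390 [22.6 80.8] 0.0 | 25 370 [21.8 82.3] 0.0 | 25 380 [22.3 81.7] 0.0 | 25 390 [22.8 81. ] 0.0 | 30 370 [22.3 82.3] 0.0 | 30 380 [22.8 81.6] 0.0 | 30 390 [23.3 81. ] 0.0 | 35 370 [23.2 82. ] 0.0 | 35 380 [23.7 81.3] 0.0 | 35 390 [24.2 80.7] 0.0 |
```

```bash
cat > k.py <<'E'
from h import *
from scipy.optimize import least_squares
P=[([59.1047,7.5118,85.323,0,87.2597,-4.89],[262.79,538.89,252.34]),
([7.8,-29.8,119.1,0,90.6,-82.4],[360.85,101.39,240.96]),
([23.7,-51.1,137.8,-16.1,63.1,-62.5],[416.88,146.5,235.8]),
([20.76,-43.79,131.65,-11.57,67.47,-66.64],[418.36,145.41,238.55])]
z=lambda a:R.from_euler('z',a,degrees=True); y=lambda a:R.from_euler('y',a,degrees=True)
def fk(p,j):
    a1,d1,a2,a3,d4,L,e=p
    A=z(j[0]);x=A.apply([a1,e,d1]);A=A*y(j[1]);x=x+A.apply([0,0,a2]);A=A*y(j[2])
    x=x+A.apply([a3,0,d4]);A=A*z(j[3])*y(j[4]);return x+A.apply([0,0,L]),A.apply([0,0,1])
x0=np.array([0,200,400,0,400,200,51])
f=lambda p:np.concatenate([fk(p,j)[0]-np.array(x) for j,x in P]+[(p-x0)*3e-3])
s=least_squares(f,x0);print(s.x.round(1),f(s.x)[:12].round(1))
lo=[-169,-50.5,2,-76,1];hi=[169,129,142.5,256,156]
for tilt in(20,25,28,31,35):
  for x in(370,380,390,410,480):
    t=np.radians(tilt)
    g=least_squares(lambda j:np.r_[fk(s.x,j)[0]-[x,110,58],100*(fk(s.x,j)[1]-[np.sin(t),0,-np.cos(t)])],[10,-30,120,-5,70],bounds=(lo,hi))
    print(tilt,x,g.x.round(0),round(g.cost,1))
E
python3 k.py
```

```text
[  1.3 318.3 369.1  61.8 552.1 342.9  51.3] [-0.1  0.1  0.1  0.  -0.2 -0.2 -0.  -0.1  0.1 -0.   0.1  0. ]
20 370 [ 14. -34. 142.  -7.  56.] 33.6
20 380 [ 13. -33. 142.  -6.  54.] 16.2
20 390 [ 12. -33. 142.  -6.  52.] 5.0
20 410 [ 11. -30. 141.  -5.  49.] 0.0
20 480 [  9. -15. 131.  -4.  45.] 0.0
25 370 [ 17. -33. 142. -10.  56.] 125.1
25 380 [ 16. -33. 142. -10.  54.] 89.2
25 390 [ 15. -32. 142.  -9.  52.] 59.1
25 410 [ 13. -31. 142.  -8.  48.] 16.8
25 480 [ 10. -19. 135.  -7.  39.] 0.0
28 370 [ 19. -33. 142. -13.  55.] 205.5
28 380 [ 17. -32. 142. -12.  53.] 159.4
28 390 [ 16. -32. 142. -12.  51.] 118.6
28 410 [ 15. -31. 142. -11.  47.] 54.0
28 480 [ 10. -21. 138.  -8.  36.] 0.0
31 370 [ 21. -32. 142. -16.  55.] 303.1
31 380 [ 20. -32. 142. -16.  53.] 247.6
31 390 [ 18. -31. 142. -15.  51.] 196.9
31 410 [ 16. -30. 142. -14.  47.] 111.1
31 480 [ 11. -23. 140. -10.  33.] 0.0
35 370 [ 24. -31. 142. -22.  55.] 455.6
35 380 [ 23. -31. 142. -21.  53.] 389.2
35 390 [ 22. -30. 142. -20.  51.] 326.9
35 410 [ 19. -30. 142. -19.  47.] 215.6
35 480 [ 12. -25. 142. -14.  30.] 2.5
```

Tilt over about 18° isn't reachable near the carton. I'll use 15° with the tips just under 70 mm, which keeps the push below 80 mm and the gripper body above the carton.

Run:
```python
from h import *
q=r.sense();Rc=R.from_euler('xyz',q['tcp_rot'],degrees=True)
Rd=R.from_euler('z',-5.5,degrees=True)*R.from_euler('y',-15,degrees=True)*R.from_euler('xyz',[180,0,180],degrees=True)
print(Rd.as_matrix().round(2),(Rd*Rc.inv()).as_rotvec().round(3),np.array([372,111,84])-q['tool_pos'])
```

```text
[[-0.96  0.1   0.26]
 [ 0.09  1.   -0.02]
 [-0.26  0.   -0.97]] [ 0.033  0.21  -0.084] [ -46.36453429  -34.41404199 -154.54720372]
```

Request:
{"op": "step_arm", "data": {"targets": [[[-15,-10,0,0.011,0.07,-0.028],[-30,-20,0,0.022,0.14,-0.056],[-46,-34,0,0.033,0.21,-0.084],[-46,-34,0,0.033,0.21,-0.084],[-46,-34,-35,0.033,0.21,-0.084],[-46,-34,-70,0.033,0.21,-0.084],[-46,-34,-105,0.033,0.21,-0.084],[-46,-34,-135,0.033,0.21,-0.084],[-46,-34,-154,0.033,0.21,-0.084],[-46,-34,-154,0.033,0.21,-0.084],[-46,-34,-154,0.033,0.21,-0.084]]]}}

```text
time: 7.95
tool_pos: [370.7, 112.3, 82.7]
tcp_rot: [-180.0, 15.0, 174.7]
ft_force: [1.1, -0.3, 1.1]
finger_gap: 29.9
grip_force: 0.0
```

Run:
```python
from h import *
a=vision.snapshot('top')['img'][110:270,170:320];b=vision.snapshot('side')['img'][140:270,200:300]
a=cv2.resize(a,(450,480));b=cv2.resize(b,(350,480))
cv2.imwrite('pics/m4.png',np.hstack([a,b]));q=r.sense();print(q['tool_pos'],q['tcp_rot'],q['ft_force'],q['joint_pos'].round(1))
```

```text
[372.59435586 112.90846511  85.28913089] [179.91123179  15.20774936 174.63893063] [ 0.37591845  0.07633393 -0.10988401] [ 13.5 -35.7 140.6  -5.5  60.8 -69. ]
```

View pics/m4.png

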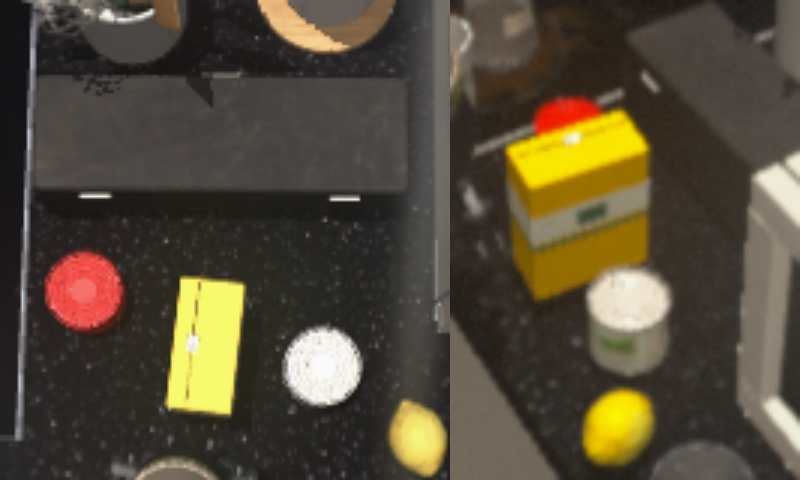

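The carton is upright with yaw about -6° and its centre near y=95; the tin is unmoved. I'll shift right 11 mm, then push slowly while turning the carton square.

Request:
{"op": "step_arm", "data": {"targets": [[[4,-6,0,0,0,0],[8,-11,0,0,0,0],[12,-11,0,0,0,0],[15,-11,0,0,0,0],[18,-11,0,0,0,0],[21,-11,0,0,0,0],[24,-11,0,0,0,0],[27,-11,0,0,0,0],[30,-11,0,0,0,0],[33,-11,0,0,0,0],[36,-11,0,0,0,0.01],[39,-11,0,0,0,0.02]]]}}

```text
time: 9.05
tool_pos: [410.2, 101.7, 82.9]
tcp_rot: [180.0, 15.0, 175.9]
ft_force: [-1.4, -0.1, -0.2]
finger_gap: 30.0
grip_force: 0.5
```

Request:
{"op": "step_arm", "data": {"targets": [[[3,0,0,0,0,0.01],[6,0,0,0,0,0.02],[9,0,0,0,0,0.03],[12,0,0,0,0,0.04],[15,0,0,0,0,0.05],[18,0,0,0,0,0.06],[21,0,0,0,0,0.07],[23,0,0,0,0,0.07],[25,0,0,0,0,0.07],[25,0,0,0,0,0.07]]]}}

```text
time: 9.88
tool_pos: [435.4, 101.7, 83.2]
tcp_rot: [180.0, 15.0, 179.8]
ft_force: [-0.1, -0.9, -0.3]
finger_gap: 29.8
grip_force: 0.0
```

```bash
cat > m.py <<'E'
from h import *
t=vision.snapshot('top');hsv=cv2.cvtColor(t['img'],cv2.COLOR_BGR2HSV)[:,:300]
m=cv2.inRange(hsv,(22,60,150),(35,255,255))
c=max(cv2.findContours(m,0,1)[0],key=cv2.contourArea);b=cv2.minAreaRect(c)
k=onz(t,cv2.boxPoints(b),140);k=k[np.argsort(k[:,0])];print(cv2.boxPoints(b).round(1).tolist(),k.round(1).tolist(),k.mean(0).round(1))
f,n=k[2:].mean(0),k[:2].mean(0);print('yaw',np.degrees(np.arctan2(*(f-n)[1::-1])).round(1),'len',np.linalg.norm(f-n).round(1),'far x',f[0].round(1))
q=r.sense();print(q['time'],q['tool_pos'],q['tcp_rot'],q['ft_force'])
E
python3 m.py
```

```text
[[224.6999969482422, 230.39999389648438], [226.39999389648438, 187.3000030517578], [247.8000030517578, 188.1999969482422], [246.10000610351562, 231.3000030517578]] [[451.4, 74.9, 140.0], [452.9, 133.0, 140.0], [569.9, 71.8, 140.0], [571.5, 130.6, 140.0]] [511.4 102.6 140. ]
yaw -1.3 len 118.6 far x 570.7
9.9333 [435.30559255 101.71210523  83.22773624] [179.95208885  15.00225742 179.79674699] [ 0.04911063 -0.24089808 -0.03375915]
```

Request:
{"op": "step_arm", "data": {"targets": [[[3,0,0,0,0,0.01],[6,0,0,0,0,0.02],[9,0,0,0,0,0.02],[12,0,0,0,0,0.02],[15,0,0,0,0,0.02],[18,0,0,0,0,0.02],[21,0,0,0,0,0.02],[24,0,0,0,0,0.02],[27,0,0,0,0,0.02],[30,0,0,0,0,0.02],[32,0,0,0,0,0.02],[34,0,0,0,0,0.02]]]}}

```text
time: 10.93
tool_pos: [469.2, 101.7, 83.0]
tcp_rot: [180.0, 15.0, -179.0]
ft_force: [-1.8, 0.6, 1.3]
finger_gap: 29.7
grip_force: 0.7
```

Request:
{"op": "step_arm", "data": {"targets": [[[1,0,0,0,0,0],[2,0,0,0,0,0],[3,0,0,0,0,0],[4,0,0,0,0,0],[5,0,0,0,0,0],[6,0,0,0,0,0],[7,0,0,0,0,0],[8,0,0,0,0,0]]]}}

```text
time: 11.6
tool_pos: [477.1, 101.7, 83.1]
tcp_rot: [180.0, 15.0, -179.0]
ft_force: [-1.9, -0.4, -0.7]
finger_gap: 29.8
grip_force: 0.6
```

```bash
python3 m.py
```

```text
[[225.0, 215.0], [225.0, 173.0], [246.0, 173.0], [246.0, 215.0]] [[495.0, 133.0, 140.0], [495.8, 75.7, 140.0], [611.6, 135.4, 140.0], [612.4, 77.3, 140.0]] [553.7 105.3 140. ]
yaw 1.0 len 116.6 far x 612.0
11.65 [477.27999833 101.69903968  83.15606994] [ 179.95328968   14.99767647 -179.04811014] [-0.86928442 -0.08928501  0.04526935]
```

Request:
{"op": "step_arm", "data": {"targets": [[[0.5,0,0,0,0,0],[1,0,0,0,0,0],[1.5,0,0,0,0,0],[2,0,0,0,0,0],[2.5,0,0,0,0,0],[3,0,0,0,0,0]]]}}

```text
time: 12.15
tool_pos: [480.1, 101.7, 83.1]
tcp_rot: [180.0, 15.0, -179.0]
ft_force: [-0.5, 0.0, 0.8]
finger_gap: 29.6
grip_force: 0.6
```

Request:
{"op": "step_arm", "data": {"targets": [[[0.5,0,0,0,0,0],[1,0,0,0,0,0]]]}}

```text
time: 12.32
tool_pos: [481.0, 101.7, 83.1]
tcp_rot: [180.0, 15.0, -179.0]
ft_force: [-0.6, 0.2, -0.1]
finger_gap: 30.1
grip_force: 0.6
```

Request:
{"op": "step_arm", "data": {"targets": [[[0.4,0,0,0,0,0],[0.8,0,0,0,0,0]]]}}

```text
time: 12.48
tool_pos: [481.8, 101.7, 83.1]
tcp_rot: [180.0, 15.0, -179.0]
ft_force: [-1.5, 0.5, 0.4]
finger_gap: 30.3
grip_force: 0.6
```

Request:
{"op": "step_arm", "data": {"targets": [[[0.4,0,0,0,0,0],[0.8,0,0,0,0,0]]]}}

```text
time: 12.65
tool_pos: [482.7, 101.7, 83.1]
tcp_rot: [180.0, 15.0, -179.0]
ft_force: [-0.5, 1.1, 0.9]
finger_gap: 29.6
grip_force: 0.6
```

Request:
{"op": "step_arm", "data": {"targets": [[[0.4,0,0,0,0,0],[0.8,0,0,0,0,0]]]}}

```text
time: 12.82
tool_pos: [483.4, 101.7, 83.1]
tcp_rot: [180.0, 15.0, -179.0]
ft_force: [-3.1, 0.0, 1.1]
finger_gap: 29.8
grip_force: 1.1
```

```bash
python3 m.py
```

```text
[[225.0, 171.0], [246.0, 171.0], [246.0, 213.0], [225.0, 213.0]] [[500.5, 133.1, 140.0], [501.3, 75.8, 140.0], [617.3, 135.5, 140.0], [618.0, 77.4, 140.0]] [559.2 105.4 140. ]
yaw 1.0 len 116.8 far x 617.6
12.8667 [483.41632164 101.69133821  83.06699897] [ 179.95679202   14.97457326 -179.04551965] [-1.520976   -0.28427382  0.72225553]
```

Request:
{"op": "step_arm", "data": {"targets": [[[0.3,0,0,0,0,0],[0.6,0,0,0,0,0]]]}}

```text
time: 13.03
tool_pos: [483.6, 101.7, 83.0]
tcp_rot: [180.0, 14.9, -179.0]
ft_force: [-6.8, -0.5, 5.0]
finger_gap: 29.6
grip_force: 3.4
```

Request:
{"op": "step_arm", "data": {"targets": [[[0.3,0,0,0,0,0],[0.6,0,0,0,0,0]]]}}

```text
time: 13.2
tool_pos: [483.8, 101.7, 82.8]
tcp_rot: [180.0, 14.9, -179.0]
ft_force: [-10.4, -0.2, 5.6]
finger_gap: 29.8
grip_force: 4.9
```

The force is up to 10 N, so the carton is against the box. I'll back off slowly and check.

Request:
{"op": "step_arm", "data": {"targets": [[[-0.6,0,0,0,0,0],[-1.2,0,0,0,0,0],[-3,0,0,0,0,0],[-8,0,0,0,0,0],[-16,0,0,0,0,0],[-30,0,0,0,0,0],[-45,0,0,0,0,0],[-60,0,0,0,0,0],[-60,0,30,0,0,0],[-60,0,60,0,0,0],[-60,0,60,0,0,0],[-60,0,60,0,0,0]]]}}

```text
time: 14.2
tool_pos: [426.3, 102.0, 145.9]
tcp_rot: [179.9, 15.3, -179.1]
ft_force: [0.9, -1.0, -1.0]
finger_gap: 29.9
grip_force: 0.0
```

```bash
python3 m.py
python3 - <<'E'
from h import *
a=vision.snapshot('top')['img'][110:270,170:320];b=vision.snapshot('side')['img'][140:270,200:300]
a=cv2.resize(a,(450,480));b=cv2.resize(b,(350,480))
cv2.imwrite('pics/m5.png',np.hstack([a,b]))
E
```

```text
[[225.0, 171.0], [246.0, 171.0], [246.0, 213.0], [225.0, 213.0]] [[500.5, 133.1, 140.0], [501.3, 75.8, 140.0], [617.3, 135.5, 140.0], [618.0, 77.4, 140.0]] [559.2 105.4 140. ]
yaw 1.0 len 116.8 far x 617.6
14.25 [425.17898417 101.78636233 143.95645647] [ 179.9366397    15.12749353 -179.05465543] [-1.45642536 -0.64923639 -0.15745983]
```

View pics/m5.png

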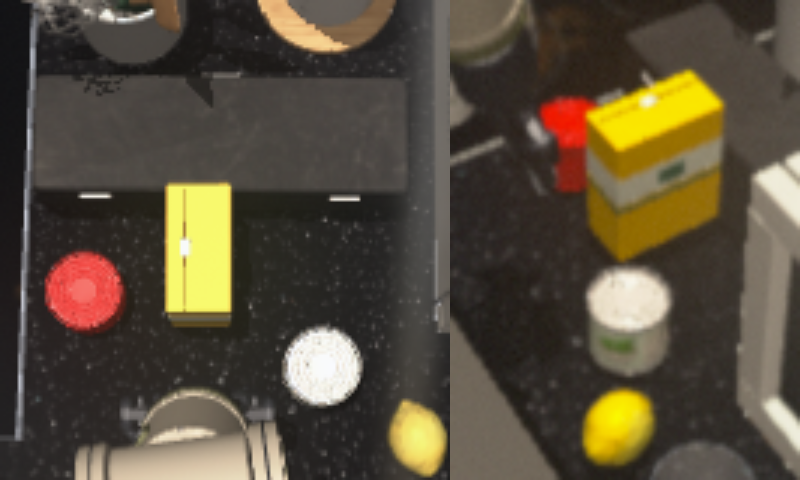

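The carton's top spans (166,184) to (231,313): upright, square and against the box's front face. The tin at (322,366) is unmoved and the robot is clear, so I'm handing in.

```bash
python3 -c "
from bench import r
print(r.hand_in())"
```

```text
the job is handed in; nothing more can be done
None
```

I pushed the carton back onto its base and slid it until it stood upright and square against the black box, with the tool reading about 10 N at contact; the tin hadn't moved in the pictures, and I handed the job in but got no verdict back.

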